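# Push a specimen jar up the reader's ramp and hold it on the sprung stop

## Task

Using only the fingertips, slowly push the jar that lies at the foot of the code reader's ramp up the slope, without letting it roll back, until it presses the sprung stop plate at the top fully in, and finish while still holding it there, square across the ramp. Do not lift the jar, and leave the other things on the bench where they are.

Things in the scene. Friction and masses are not known exactly. Their poses are not given: they have to be found in the camera images.
- jar: the specimen jar to be pushed: a closed straight cylinder 56 mm across and 90 mm long, white with a grey cap of the same diameter, 0.14 to 0.28 kg, lying across the foot of the ramp against a low lip (5 mm high). Origin at its centre, y along its axis; it rolls freely, so its x and z turn with it.
- deck: the reader's ramp: a flat fixed aluminium deck sloping at 10 degrees between two side rails (10 mm above it, 120 mm apart). Frame in the deck's upper surface on the middle line, 30 mm above the bench: x up the slope, y across, z square out of the deck. Jar centre at the start: x about -0.096 m, z 0.028 m; with the stop plate fully in: x 0.065 m. Let go on the slope, the jar rolls back.
- lip (a point): middle of the top of the low lip (5 mm above the deck, 6 mm thick, full width) at the foot of the ramp, deck x = -0.115 m; it keeps the jar from rolling off. The deck ends 3 mm below it, some 10 mm above the bench. Same axes as the deck.
- head (a point): middle of the front top edge of the white reader head, fixed at the top of the ramp behind the stop plate: 140 mm wide, 62 mm deep, its front at deck x = 0.106 m, its top 72 mm above the deck. Same axes as the deck.
- plate_face (a point): centre of the face of the sprung stop plate (steel, 96 mm wide, from 8 to 56 mm above the deck) that closes the top of the ramp; same axes as the deck (x up the slope, into the reader), 28 mm above the deck. It moves with the plate; out, it is at deck x = 0.085 m.
- stop_plate (a joint): how far the stop plate is pushed in, m: 0 = out, 0.008 = fully in (a hard end). Its spring starts at about 1.4 N and needs about 4.2 N fully in; it pushes the plate (and the jar) back out when let go.
- spare_jar: a second jar of the same make (56 mm across, 90 mm tall) standing upright beside the ramp; origin under its centre. Leave it alone.
- dropper_a: a small dropper bottle (26 mm across, 64 mm tall) standing beside the ramp; origin under its centre. Leave it alone.
- dropper_b: a small dropper bottle (26 mm across, 64 mm tall) standing beside the ramp; origin under its centre. Leave it alone.
- dropper_c: a small dropper bottle (26 mm across, 64 mm tall) standing on the bench; origin under its centre. Leave it alone.
- slide_box: a flat slide box, 85 x 170 x 32 mm; origin under its centre. Leave it alone.
- tube_rack: a rack of capped tubes, 85 x 205 mm, 99 mm tall; origin under its centre. Leave it alone.
- beaker: a small glass beaker, 70 mm across, 80 mm tall; origin under its centre. Leave it alone.
Things that resemble listed ones, but are neither listed nor needed, are in the scene too. Leave any blue or pink look-alike of the jar alone.

How it is judged:
By the outcome, as a careful person would: the job done as asked, in the order asked, and still so for the second after the job is handed in, while the arm keeps its last pose, push and grip.
It also fails if it takes over 40 s, if anything falls off the work surface, if the arm or the gripper's body presses on something with over 40 N, if the wrist force passes 120 N, or if a joint passes its speed limit or range.

## Robot

A 6-joint arm with a two-finger parallel gripper is mounted at the origin on the work surface. World frame = base frame: x ahead of the robot, y to its left, z up, the work surface at z = 0. Lengths are in m, angles in rad, forces in N, time in s.
With the tool pointing down it reaches from about 0.25 to 0.725 m from the base axis. Payload 4 kg.
Tool frame: the origin (TCP) lies where the fingers leave the gripper's body, on its centre line; the fingertips stand 73 mm ahead of it and the grasp point (between the pads) lies 54 mm ahead of it (bot.tip_reach is the z of the fingertips in the tool frame, in m); z points along the fingers, x is the direction in which the jaws open and shut, and the axes are right-handed (so a half turn about z gives the same grasp; the last joint's range is limited). The gripper opens to 85 mm and grips with 20 to 120 N. Pads are 22 mm wide; open, the fingers measure 114 mm over their backs; the gripper's body (76 mm by 85 mm) begins 54 mm behind the grasp point. The pads swing forward as they close: fully open they stand 13 mm farther back than shut.
Start: joints at [-1.342, 0.241, 0.005, 1.335, 0, 1.571], TCP at [0.113, -0.487, 0.304] pointing down, gripper open.
Joint ranges: [-2.72, 2.72], [-1.05, 1.87], [-1.09, 1.28], [-1.99, 2.15], [-1.42, 1.44], [-3.14, 3.14]. Speed limits (rad/s): [2.79, 2.79, 3.14, 3.14, 3.14, 3.14].

## Interface

Orientations are given as a unit quaternion [x, y, z, w].
In Python, from workcell import bot, vision, job_done gives the robot as it stands.
- The arm moves only by the tool drive_tool, never from a script. Its argument "steps" is one flat list of numbers, 7 for each row, row after row: the shift along the tool's x, y, z in m, then the turn, a rotation vector about the tool's x, y, z in degrees, then the closure, from -1 (fully open) to 1 (shut). A call has 1 to 8 rows; each row shifts and turns the commanded pose from where the row before left it, along the tool's axes as they then stand; what a row does not reach is not made up. A row lasts 1/12 s, in which the tool goes at most 41.7 mm and 7.16 degrees, less where a joint would pass 70% of its speed; a pose out of reach is approached as far as the arm can. A call is refused whole if a number of a shift passes 0.0417 or a number of a turn 7.16, either way. A call with a gripper value outside its range is refused whole. The fingers move at their own pace and stop on an object; the grip force is fixed at half the most. Time passes only in rows, so rows that do not move let the fingers close. It gives the time, the measured TCP pose, the force and the opening at its end, in the units of the state.
- bot.get_obs(): the state, without advancing time (a new reading comes with each control period).
- vision.camera(name): name is "side" or "top" or "wrist"; returns (picture, depth): 400x640x3 uint8, red, green, blue; 400x640 float32, m along the optical axis (not along the pixel's ray), 0 where there is no reading.
- vision.camera_model(name): a dict with "mtx" (3x3 intrinsics, pixels), "rvec" (rotation vector, rad) and "tvec" (3), from world to camera coordinates, as OpenCV has them. Camera axes: x right, y down, z forward; pixel columns grow to the right and rows downward; lengths in m; the calibration is good to about 2 mm. A picture is of the moment at which its call begins: read the wrist's pose just before it. camera_model takes no time and is no camera call; for the wrist camera it gives the pose at the moment of the call.
- job_done(): hands the job in, once; it reports no verdict.
The state is a dict: "clock": time; "joint_pos": joint angles; "joint_vel": joint speeds; "tau": joint torques, N m; "eef_pos": TCP position; "tool_rot": TCP orientation; "ft_force": force on the tool from outside, world axes, zero at the start; "ft_torque": the same for the moment, N m; "grip_width": finger opening in m.
Only numpy, scipy, OpenCV 4.12 (cv2) and the standard library are available. Lean on these libraries where they do the work, as an engineer would, in place of code of your own. Each camera call takes 0.05 s, during which the arm holds its last target.

## Working session

There is one attempt and no reset: what is moved stays moved. The work goes in short steps, Python scripts to look and compute and a tool call to move; the robot and the scene stay as the last step left them, time stands still between calls to the robot, and variables do not carry over. Pictures are saved under pics/ and viewed, and the job is handed in when it is done.

Besides the shell and the picture viewer there is one more tool, called after "Emit:" by a JSON object that holds its "api" and its "payload", one argument or row to a line. drive_tool: Moves the arm, as the interface text tells. Its arguments: {"type":"object","properties":{"steps":{"type":"array"}},"required":["steps"]}

```bash
ls; mkdir -p pics; python3 - <<'E'
from workcell import bot, vision
import cv2,numpy as np
o=bot.get_obs(); print({k:np.round(v,3).tolist() for k,v in o.items()})
for n in ("side","top","wrist"):
    m=vision.camera_model(n); p,d=vision.camera(n)
    np.savez(f"{n}0.npz",p=p,d=d,**m)
    cv2.imwrite(f"pics/{n}0.png",p[:,:,::-1])
    R=cv2.Rodrigues(np.array(m['rvec']))[0]; print(n,np.round(m['mtx'],1).tolist(),(-R.T@np.array(m['tvec']).ravel()).round(3),R[2].round(3))
E
```

```text
pics
{'clock': 0.0, 'joint_pos': [-1.342, 0.241, 0.004, 1.335, 0.0, 1.571], 'joint_vel': [0.001, 0.001, -0.001, -0.003, 0.001, -0.0], 'tau': [0.001, -37.232, 25.241, 0.017, 0.0, 0.0], 'eef_pos': [0.113, -0.486, 0.303], 'tool_rot': [0.783, -0.622, -0.001, -0.001], 'ft_force': [0.413, 0.379, 0.51], 'ft_torque': [-0.041, 0.05, 0.016], 'grip_width': 0.085}
side [[452.8, 0.0, 316.4], [0.0, 452.8, 201.1], [0.0, 0.0, 1.0]] [0.166 0.816 0.78 ] [ 0.377 -0.701 -0.605]
top [[373.4, 0.0, 319.1], [0.0, 373.4, 194.6], [0.0, 0.0, 1.0]] [0.488 0.029 1.154] [ 0.108 -0.008 -0.994]
wrist [[300.3, 0.0, 319.1], [0.0, 300.3, 202.5], [0.0, 0.0, 1.0]] [ 0.183 -0.47   0.373] [-0.268 -0.061 -0.961]
```

View pics/side0.png

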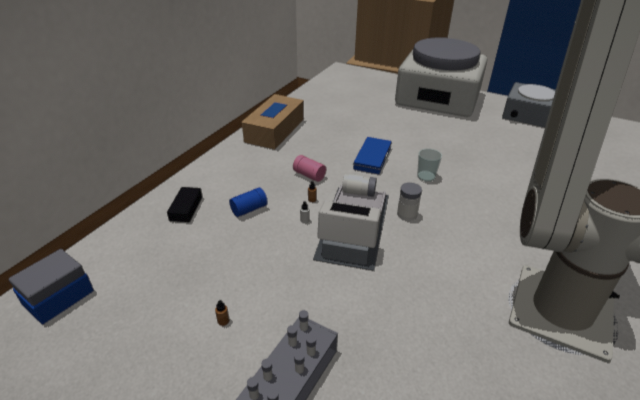

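View pics/top0.png

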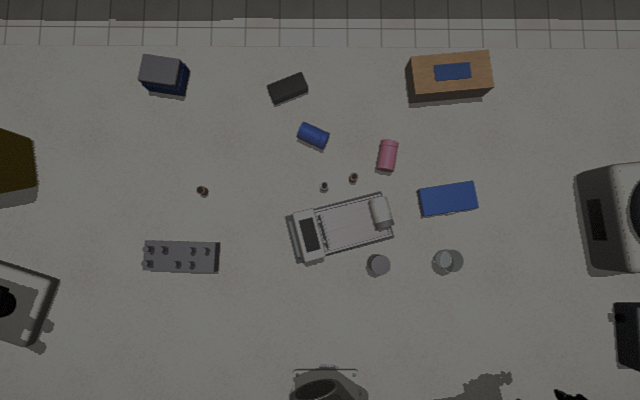

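View pics/wrist0.png

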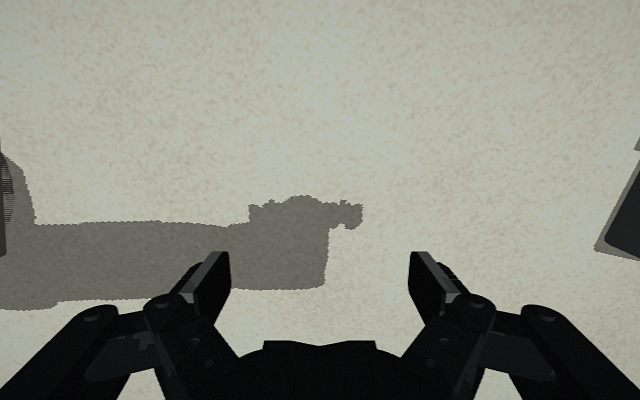

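```bash
python3 - <<'E'
import cv2,numpy as np
p=np.load('top0.npz')['p'][:,:,::-1]
cv2.imwrite('pics/topc.png',cv2.resize(p[175:285,275:415],None,fx=5,fy=5,interpolation=cv2.INTER_CUBIC))
p=np.load('side0.npz')['p'][:,:,::-1]
cv2.imwrite('pics/sidec.png',cv2.resize(p[160:270,290:430],None,fx=5,fy=5,interpolation=cv2.INTER_CUBIC))
E
```

```text
(no output)
```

View pics/topc.png

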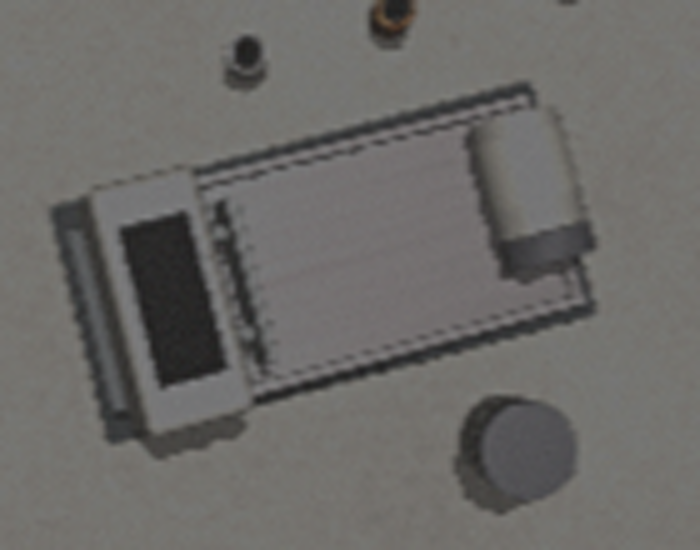

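View pics/sidec.png

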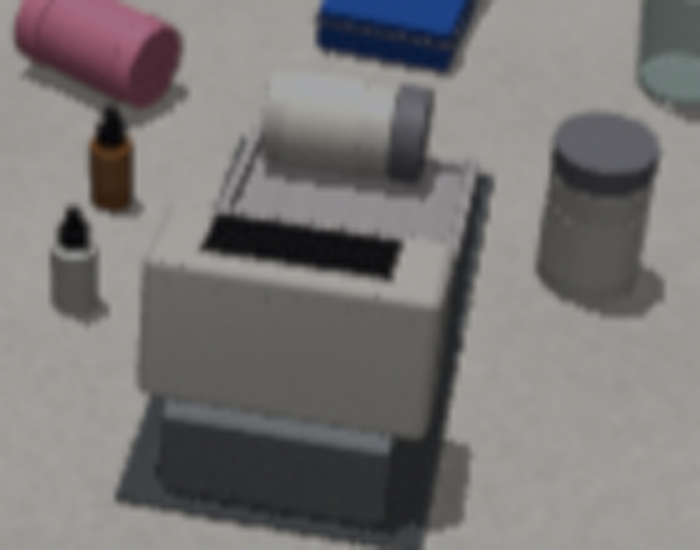

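```bash
cat > h.py <<'E'
import numpy as np,cv2
class V:
    def __init__(s,f):
        z=np.load(f); s.p=z['p'];s.d=z['d'];s.K=z['mtx'];s.R=cv2.Rodrigues(z['rvec'])[0];s.t=z['tvec'].ravel();s.c=-s.R.T@s.t
    def ray(s,uv):
        uv=np.atleast_2d(uv).astype(float); q=np.c_[uv,np.ones(len(uv))]@np.linalg.inv(s.K).T
        return q@s.R
    def pts(s,uv):
        uv=np.atleast_2d(uv); dd=s.d[uv[:,1].astype(int),uv[:,0].astype(int)]
        return s.c+s.ray(uv)*dd[:,None]
    def onplane(s,uv,n,k): # n.x=k
        r=s.ray(uv); return s.c+r*((k-s.c@n)/(r@n))[:,None]
    def proj(s,P): q=(np.atleast_2d(P)@s.R.T+s.t)@s.K.T; return q[:,:2]/q[:,2:]
E
python3 - <<'E'
from h import *
for name,poly in (('top',[[330,216],[365,206],[370,222],[335,232]]),):
    v=V(f'{name}0.npz')
    m=np.zeros(v.d.shape,np.uint8); cv2.fillPoly(m,[np.array(poly)],1)
    ys,xs=np.nonzero(m&(v.d>0)); P=v.pts(np.c_[xs,ys]); c=P.mean(0)
    u,s,vt=np.linalg.svd(P-c,full_matrices=False); n=vt[2]*np.sign(vt[2][2])
    print(name,len(P),c.round(4),n.round(4),'tilt',np.degrees(np.arccos(n[2])).round(2),'res',(s[2]/len(P)**.5).round(4), 'upslope az',np.degrees(np.arctan2(-n[1],-n[0])))
    # map height above deck z over region
    ys,xs=np.mgrid[175:285,275:415]; P=v.pts(np.c_[xs.ravel(),ys.ravel()])
    H=((P-c)@n).reshape(xs.shape)
    im=np.clip((H*1000+40)*2,0,255).astype(np.uint8)
    cv2.imwrite('pics/H.png',cv2.applyColorMap(cv2.resize(im,None,fx=5,fy=5,interpolation=cv2.INTER_NEAREST),cv2.COLORMAP_JET))
    # jar: points H> 15mm right half
    sel=(H>0.035)&(xs>360)&(ys<240); Q=P[sel.ravel()]
    print('jar top n',sel.sum(),Q.mean(0).round(4),'maxH',H[sel].max())
E
```

```text
top 660 [ 0.5357 -0.0739  0.0286] [ 0.0401 -0.1652  0.9854] tilt 9.79 res 0.0021 upslope az 103.65926088391768
jar top n 533 [ 0.5538 -0.1614  0.0819] maxH 1.0902543919557905
```

View pics/H.png

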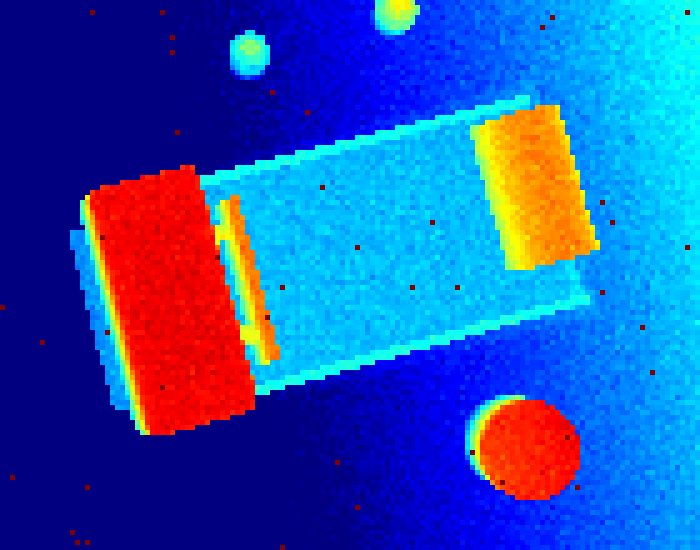

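```bash
cat > meas.py <<'E'
from h import *
v=V('top0.npz')
n0=np.array([.0401,-.1652,.9854]); c=np.array([.5357,-.0739,.0286])
ys,xs=np.mgrid[175:285,275:415]; P=v.pts(np.c_[xs.ravel(),ys.ravel()]); H=(P-c)@n0
ok=np.abs(H)<.2
def rect(sel,name):
    Q=P[sel]; # 2D in plane axes
    (cx,cy),(w,h),a=cv2.minAreaRect((Q[:,:2]*1000).astype(np.float32)); print(name,len(Q),np.round([cx,cy,w,h,a],1),Q[:,2].mean().round(4),'H',np.median(H[sel]).round(4)); return Q
m=(H>.062)&(H<.09)&(xs.ravel()<330)&ok
def big(m):
    k,l,s,_=cv2.connectedComponentsWithStats(m.reshape(xs.shape).astype(np.uint8)); i=1+np.argmax(s[1:,4]); return (l==i).ravel()
mh=big(m); Qh=rect(mh,'head')
mj=big((H>.03)&ok&(xs.ravel()>360)&(ys.ravel()<235)); Qj=rect(mj,'jar')
mp=big((H>.035)&(H<.062)&ok&(xs.ravel()>318)&(xs.ravel()<332)); Qp=rect(mp,'plate')
# rails: outer boundary of (H>.005) top & bottom: fit lines
for nm,lo,hi,f in (('railfar',322,378,min),('railnear',330,385,max)):
    pts=[]
    for x in range(lo,hi):
        col=(xs.ravel()==x)&(H>.005)&(H<.02)
        yy=ys.ravel()
        # candidate rows near
        exp=(208-(x-318)*15/62) if f is min else (254-(x-326)*18/66)
        idx=np.nonzero(col&(abs(yy-exp)<5))[0]
        if len(idx): pts.append(P[idx].mean(0))
    pts=np.array(pts); vx,vy,x0,y0=cv2.fitLine((pts[:,:2]*1000).astype(np.float32),cv2.DIST_HUBER,0,.01,.01).ravel()
    print(nm,len(pts),np.round([vx,vy,x0,y0],3),'az',np.degrees(np.arctan2(abs(vy),-abs(vx))),pts.mean(0).round(4))
E
python3 meas.py
```

```text
head 1140 [488.9  47.2 139.6  62.1  15. ] 0.1246 H 0.0729
jar 552 [ 555.7 -166.    89.8   55.    15.4] 0.0628 H 0.0514
plate 130 [499.1   8.1  94.9  18.5  14.4] 0.0947 H 0.0539
railfar 56 [ 2.56000e-01 -9.67000e-01  5.85948e+02 -7.17600e+01] az 104.852325 [ 0.5861 -0.0723  0.0365]
railnear 55 [ 2.60000e-01 -9.66000e-01  4.61642e+02 -9.34800e+01] az 105.05912 [ 0.4617 -0.0936  0.039 ]
```

```bash
cat >> h.py <<'E'
from scipy.spatial.transform import Rotation as Ro
O=np.array([.5208,-.0716,.030]); a=np.radians(105); b=np.radians(10)
ex=np.array([np.cos(a)*np.cos(b),np.sin(a)*np.cos(b),np.sin(b)]); ey=np.array([-np.sin(a),np.cos(a),0]); ez=np.cross(ex,ey)
D=np.c_[ex,ey,ez]; todeck=lambda p:(np.asarray(p)-O)@D; toworld=lambda q:O+D@np.asarray(q)
Rt=np.c_[-ey,-ex,-ez]
def rows(obs,tgt,R,N,zturn_first=False):
    """N equal-ish rows from measured pose to tgt/R"""
    p0=np.array(obs['eef_pos']);r0=Ro.from_quat(obs['tool_rot']);r1=Ro.from_matrix(R);rv=(r0.inv()*r1).as_rotvec()
    p=p0.copy();r=r0
    for i in range(N):
        pn=p0+(tgt-p0)*(i+1)/N; s=r.inv().apply(pn-p); print(np.r_[s.round(4),np.degrees(rv/N).round(2)].tolist()); p=pn; r=r*Ro.from_rotvec(rv/N)
E
python3 - <<'E'
from h import *
from workcell import bot
print(bot.tip_reach)
v=V('top0.npz')
for n,u in dict(spare=(381,265),beaker=(443,260),beaker2=(455,262),da=(353,178),db=(324,186),box1=(419,192),box2=(423,214),box3=(476,184)).items():
    P=v.pts(np.array([[u[0]+i,u[1]+j] for i in(-1,0,1) for j in (-1,0,1)])); P=np.median(P,0); print(n,P.round(3),'deck',todeck(P).round(3))
o=bot.get_obs()
w=toworld([-.165,-.009,.20]); print(w,toworld([-.145,-.009,.087]))
R0=np.c_[-ey,-np.r_[ex[:2]/np.cos(b),0],[0,0,-1]]
rows(o,w,R0,16)
E
```

```text
0.0726
spare [ 0.404 -0.155  0.089] deck [-0.039  0.134  0.067]
beaker [ 0.413 -0.359  0.004] deck [-0.251  0.179  0.018]
beaker2 [ 0.409 -0.387  0.031] deck [-0.271  0.19   0.048]
da [ 0.657 -0.082  0.05 ] deck [-0.041 -0.129  0.028]
db [0.633 0.005 0.051] deck [ 0.048 -0.128  0.013]
box1 [ 0.619 -0.286  0.022] deck [-0.231 -0.039  0.033]
box2 [ 0.552 -0.297  0.024] deck [-0.223  0.028  0.034]
box3 [ 0.647 -0.472  0.001] deck [-0.419 -0.019  0.044]
[ 0.58053838 -0.25977334  0.1983096 ] [ 0.57036203 -0.22179468  0.09049929]
[-0.0072, -0.0317, 0.0066, -0.0, 0.0, -5.74]
[-0.004, -0.0322, 0.0066, -0.0, 0.0, -5.74]
[-0.0007, -0.0325, 0.0066, -0.0, 0.0, -5.74]
[0.0025, -0.0324, 0.0066, -0.0, 0.0, -5.74]
[0.0057, -0.0319, 0.0066, -0.0, 0.0, -5.74]
[0.0089, -0.0312, 0.0066, -0.0, 0.0, -5.74]
[0.012, -0.0302, 0.0066, -0.0, 0.0, -5.74]
[0.015, -0.0288, 0.0066, -0.0, 0.0, -5.74]
[0.0178, -0.0272, 0.0066, -0.0, 0.0, -5.74]
[0.0204, -0.0253, 0.0066, -0.0, 0.0, -5.74]
[0.0228, -0.0231, 0.0066, -0.0, 0.0, -5.74]
[0.025, -0.0207, 0.0066, -0.0, 0.0, -5.74]
[0.027, -0.0181, 0.0066, -0.0, 0.0, -5.74]
[0.0286, -0.0153, 0.0066, -0.0, 0.0, -5.74]
[0.03, -0.0124, 0.0066, -0.0, 0.0, -5.74]
[0.0311, -0.0093, 0.0066, -0.0, 0.0, -5.74]
```

Candidates for the jar in the top view are white with a grey cap at (381,212), blue at (313,136), pink at (387,155), and the upright spare at (379,265). I choose (381,212). It lies across the ramp foot, and the crop confirms the white body and grey cap. Its measured size of 90 x 55 mm also fits.

Emit:
{"api": "drive_tool", "payload": {
  "steps": [-0.007, -0.032, 0.0066, 0, 0, -5.74, 0.06, -0.004, -0.032, 0.0066, 0, 0, -5.74, 0.06, -0.001, -0.0325, 0.0066, 0, 0, -5.74, 0.06, 0.0025, -0.0325, 0.0066, 0, 0, -5.74, 0.06, 0.006, -0.032, 0.0066, 0, 0, -5.74, 0.06, 0.009, -0.031, 0.0066, 0, 0, -5.74, 0.06, 0.012, -0.03, 0.0066, 0, 0, -5.74, 0.06, 0.015, -0.029, 0.0066, 0, 0, -5.74, 0.06]
}}

```text
clock: 0.82
eef_pos: [0.3485, -0.3728, 0.2505]
tool_rot: [0.964, -0.265, -0.0, -0.0]
ft_force: [-0.5, -1.2, -0.1]
grip_width: 0.04
```

Emit:
{"api": "drive_tool", "payload": {
  "steps": [0.018, -0.027, 0.0066, 0, 0, -5.74, 0.06, 0.0205, -0.025, 0.0066, 0, 0, -5.74, 0.06, 0.023, -0.023, 0.0066, 0, 0, -5.74, 0.06, 0.025, -0.021, 0.0066, 0, 0, -5.74, 0.06, 0.027, -0.018, 0.0066, 0, 0, -5.74, 0.06, 0.0285, -0.015, 0.0066, 0, 0, -5.74, 0.06, 0.03, -0.012, 0.0066, 0, 0, -5.74, 0.06, 0.031, -0.009, 0.0066, 0, 0, -5.74, 0.06]
}}

```text
clock: 1.48
eef_pos: [0.5824, -0.261, 0.1974]
tool_rot: [0.991, 0.133, -0.0, -0.0]
ft_force: [0.7, -0.6, -0.0]
grip_width: 0.0398
```

```bash
python3 - <<'E'
from h import *
from workcell import bot
o=bot.get_obs(); print(o['clock'],o['grip_width'],o['eef_pos'],bot.tip_reach,todeck(o['eef_pos']).round(4))
rows(o,toworld([-.150,-.009,.130]),Rt,5)
E
```

```text
1.4833 0.03978498845980974 [ 0.58240505 -0.26097567  0.19741353] 0.0726 [-0.1668 -0.0105  0.1994]
[-0.0003, -0.0057, 0.0131, 1.99, 0.01, 0.05]
[-0.0003, -0.0052, 0.0133, 1.99, 0.01, 0.05]
[-0.0003, -0.0048, 0.0135, 1.99, 0.01, 0.05]
[-0.0003, -0.0043, 0.0136, 1.99, 0.01, 0.05]
[-0.0003, -0.0038, 0.0138, 1.99, 0.01, 0.05]
```

Emit:
{"api": "drive_tool", "payload": {
  "steps": [0, -0.0057, 0.0131, 2, 0, 0.05, 0.06, 0, -0.0052, 0.0133, 2, 0, 0.05, 0.06, 0, -0.0048, 0.0135, 2, 0, 0.05, 0.06, 0, -0.0043, 0.0136, 2, 0, 0.05, 0.06, 0, -0.0038, 0.0138, 2, 0, 0.05, 0.06, 0, 0, 0, 0, 0, 0, 0.06]
}}

```text
clock: 1.98
eef_pos: [0.572, -0.2335, 0.1288]
tool_rot: [0.988, 0.127, -0.015, -0.089]
ft_force: [-1.1, -1.0, -1.2]
grip_width: 0.0403
```

```bash
cat > look.py <<'E'
import sys
from h import *
from workcell import bot,vision
k=sys.argv[1]
o=bot.get_obs(); print(o['clock'],o['grip_width'],todeck(o['eef_pos']).round(4),'F deck',(np.array(o['ft_force'])@D).round(2)); R=Ro.from_quat(o['tool_rot']).as_matrix(); print('rot err deg',np.degrees(Ro.from_matrix(R.T@Rt).as_rotvec()).round(2))
for n in sys.argv[2:]:
    m=vision.camera_model(n); p,d=vision.camera(n); np.savez(f'{n}{k}.npz',p=p,d=d,**m)
    if n=='wrist': cv2.imwrite(f'pics/{n}{k}.png',p[:,:,::-1])
    if n=='side': cv2.imwrite(f'pics/{n}{k}.png',cv2.resize(p[130:270,270:450,::-1],None,fx=4,fy=4,interpolation=cv2.INTER_CUBIC))
    if n=='top': cv2.imwrite(f'pics/{n}{k}.png',cv2.resize(p[165:285,270:420,::-1],None,fx=4,fy=4,interpolation=cv2.INTER_CUBIC))
E
python3 look.py 1 side wrist
```

```text
1.9833 0.04027440132373454 [-0.1499 -0.0075  0.1267] F deck [-0.88  1.36 -1.02]
rot err deg [-0.32  0.3  -0.36]
```

View pics/side1.png

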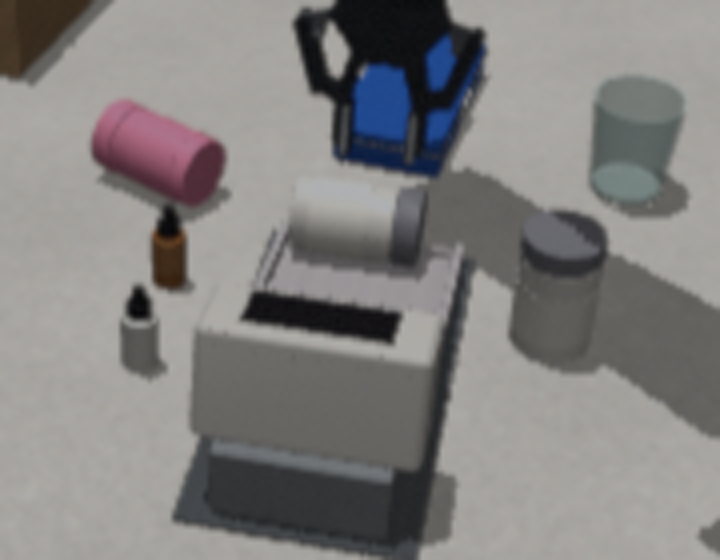

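View pics/wrist1.png

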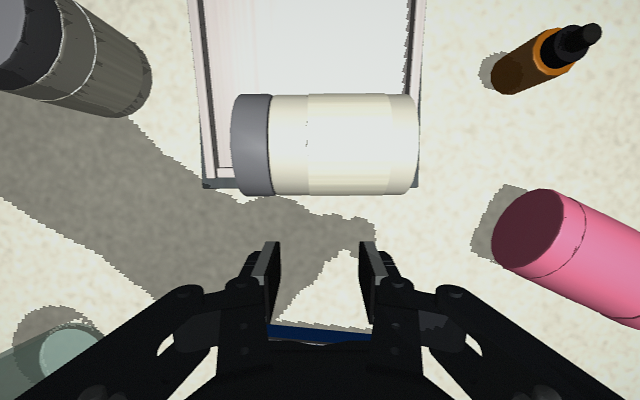

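```bash
python3 - <<'E'
from h import *
from workcell import bot
o=bot.get_obs(); R=Ro.from_quat(o['tool_rot']).as_matrix(); p=np.array(o['eef_pos'])
s=V('side1.npz'); w=V('wrist1.npz')
for dz in (.060,.0726):
  for x in (-.02,.02):
    P=p+R@[x,0,dz]; print(dz,x,s.proj(P).round(1),w.proj(P).round(1))
# depth of fingertips wrist, tool frame
for u in ((265,246),(273,250),(372,250),(366,246),(270,244)):
    print(u,(R.T@(w.pts([u])[0]-p)).round(4))
ys,xs=np.mgrid[230:300,235:405]; P=w.pts(np.c_[xs.ravel(),ys.ravel()]); T=(P-p)@R
m=(abs(T[:,0])<.05)&(abs(T[:,1])<.02)&(T[:,2]<.09)&(T[:,2]>.03); Q=T[m]; print('finger pts',len(Q),'z max pct',np.percentile(Q[:,2],[50,90,98]),'y',np.percentile(Q[:,1],[2,50,98]),'x',np.percentile(Q[:,0],[2,98]))
# jar from wrist depth in deck frame
ys,xs=np.mgrid[80:205,215:435]; P=w.pts(np.c_[xs.ravel(),ys.ravel()]); Q=(P-O)@D
m=(Q[:,2]>.035)&(Q[:,2]<.07); Q=Q[m]; print('jar',len(Q),'x',np.percentile(Q[:,0],[1,50,99]),'y',np.percentile(Q[:,1],[1,50,99]),'ztop',np.percentile(Q[:,2],[98]))
f=cv2.minAreaRect((Q[:,:2]*1000).astype(np.float32)); print(f)
E
```

```text
0.06 -0.02 [[370.7 165.6]] [[276.3 271.4]]
0.06 0.02 [[357.1 163.8]] [[360.3 271.5]]
0.0726 -0.02 [[370.3 169.6]] [[279.7 259.3]]
0.0726 0.02 [[356.7 167.8]] [[357.1 259.4]]
(265, 246) [-0.0253 -0.0118  0.0631]
(273, 250) [-0.0207 -0.0122  0.0576]
(372, 250) [ 0.0246 -0.0121  0.0578]
(366, 246) [ 0.0225 -0.0122  0.062 ]
(270, 244) [-0.0234 -0.0117  0.0656]
finger pts 3159 z max pct [0.04838742 0.06430797 0.06941224] y [-0.01286698 -0.00842872  0.00744054] x [-0.0318048   0.03295669]
jar 18295 x [-0.12039785 -0.09225149 -0.06955827] y [-0.05538361 -0.01214932  0.03158061] ztop [0.05625049]
((-95.28137969970703, -12.0135498046875), (53.51293182373047, 90.34490966796875), 0.39289847016334534)
```

Emit:
{"api": "drive_tool", "payload": {
  "steps": [0.0012, 0.0007, 0.014, -0.1, 0.1, -0.12, 0.06, 0.0012, 0.0007, 0.014, -0.1, 0.1, -0.12, 0.06, 0.0011, 0.0006, 0.0137, -0.1, 0.1, -0.12, 0.06, 0, 0, 0, 0, 0, 0, 0.06]
}}

```text
clock: 2.42
eef_pos: [0.5752, -0.228, 0.09]
tool_rot: [0.988, 0.13, -0.009, -0.085]
ft_force: [-0.6, 0.7, 0.3]
grip_width: 0.0402
```

```bash
python3 look.py 2 side top
```

```text
2.4167 0.040213333728045274 [-0.1522 -0.0121  0.0877] F deck [0.88 0.44 0.11]
rot err deg [ 0.25 -0.21  0.07]
```

View pics/side2.png

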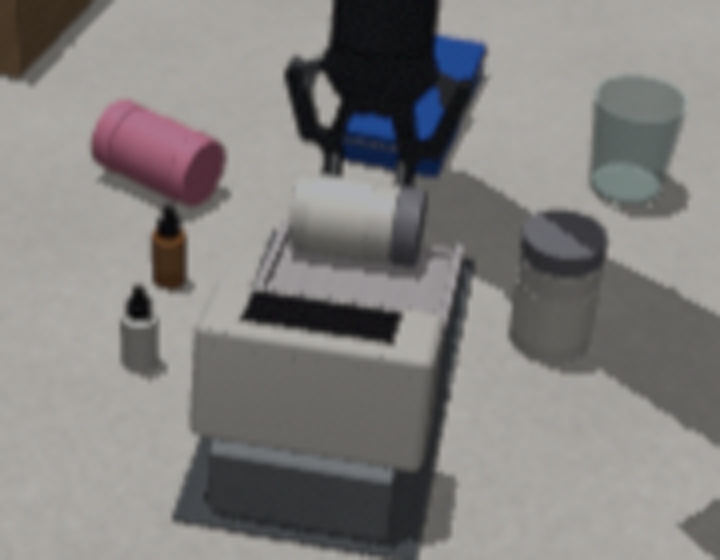

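The fingertips at (332,165) and (408,170) stand behind the jar, inside its length. I start the slow push up the slope.

Emit:
{"api": "drive_tool", "payload": {
  "steps": [0, -0.003, 0.001, 0, 0, 0, 0.06, 0, -0.003, 0.001, 0, 0, 0, 0.06, 0, -0.003, 0, 0, 0, 0, 0.06, 0, -0.002, 0, 0, 0, 0, 0.06, 0, -0.002, 0, 0, 0, 0, 0.06, 0, -0.002, 0, 0, 0, 0, 0.06, 0, -0.002, 0, 0, 0, 0, 0.06, 0, -0.002, 0, 0, 0, 0, 0.06]
}}

```text
clock: 3.18
eef_pos: [0.5712, -0.2102, 0.0927]
tool_rot: [0.988, 0.13, -0.008, -0.084]
ft_force: [1.2, -2.0, 0.5]
grip_width: 0.0403
```

Emit:
{"api": "drive_tool", "payload": {
  "steps": [0, -0.002, 0, 0, 0, 0, 0.06, 0, -0.002, 0, 0, 0, 0, 0.06, 0, -0.002, 0, 0, 0, 0, 0.06, 0, -0.002, 0, 0, 0, 0, 0.06, 0, -0.002, 0, 0, 0, 0, 0.06, 0, -0.002, 0, 0, 0, 0, 0.06, 0, -0.002, 0, 0, 0, 0, 0.06, 0, -0.002, 0, 0, 0, 0, 0.06]
}}

```text
clock: 3.85
eef_pos: [0.567, -0.1947, 0.0953]
tool_rot: [0.988, 0.13, -0.008, -0.084]
ft_force: [0.5, -1.4, 0.1]
grip_width: 0.0402
```

```bash
python3 look.py 3 side wrist
```

```text
3.85 0.04021977687981669 [-0.1176 -0.0127  0.087 ] F deck [-1.42 -0.1   0.31]
rot err deg [ 0.3  -0.33  0.06]
```

View pics/wrist3.png

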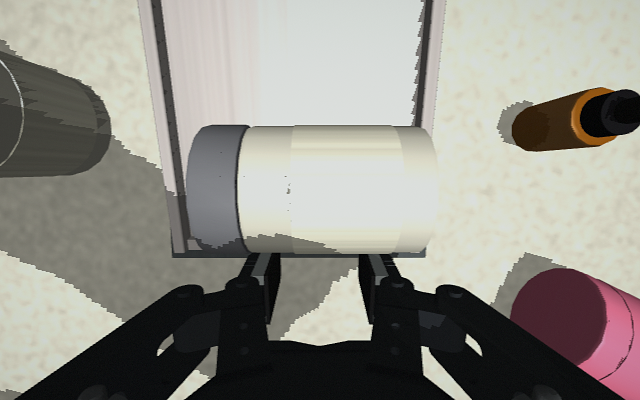

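View pics/side3.png

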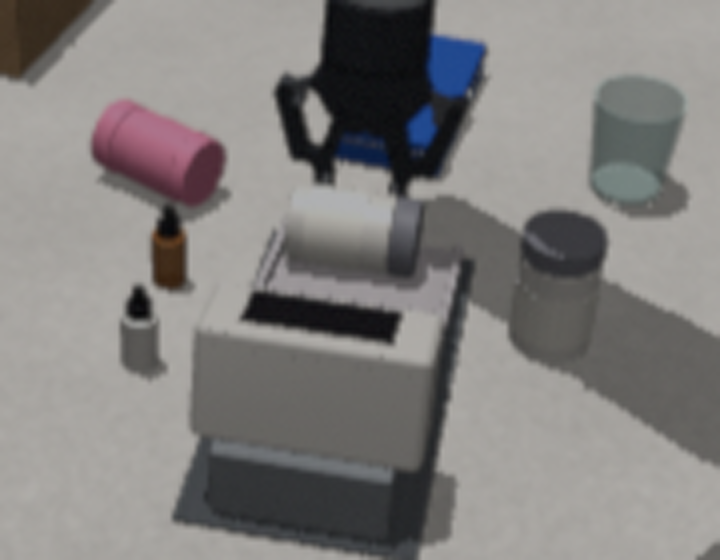

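The wrist view shows the jar (187-438, 125-255) square and off the lip, with both fingertips touching its back. I continue the push.

Emit:
{"api": "drive_tool", "payload": {
  "steps": [0, -0.0025, 0, 0, 0, 0, 0.06, 0, -0.0025, 0, 0, 0, 0, 0.06, 0, -0.0025, 0, 0, 0, 0, 0.06, 0, -0.0025, 0, 0, 0, 0, 0.06, 0, -0.0025, 0, 0, 0, 0, 0.06, 0, -0.0025, 0, 0, 0, 0, 0.06, 0, -0.0025, 0, 0, 0, 0, 0.06, 0, -0.0025, 0, 0, 0, 0, 0.06]
}}

```text
clock: 4.62
eef_pos: [0.5618, -0.1756, 0.0987]
tool_rot: [0.988, 0.13, -0.008, -0.084]
ft_force: [0.3, -2.3, 0.7]
grip_width: 0.0402
```

Emit:
{"api": "drive_tool", "payload": {
  "steps": [0, -0.0025, 0, 0, 0, 0, 0.06, 0, -0.0025, 0, 0, 0, 0, 0.06, 0, -0.0025, 0, 0, 0, 0, 0.06, 0, -0.0025, 0, 0, 0, 0, 0.06, 0, -0.0025, 0, 0, 0, 0, 0.06, 0, -0.0025, 0, 0, 0, 0, 0.06, 0, -0.0025, 0, 0, 0, 0, 0.06, 0, -0.0025, 0, 0, 0, 0, 0.06]
}}

```text
clock: 5.28
eef_pos: [0.5567, -0.1566, 0.102]
tool_rot: [0.988, 0.13, -0.008, -0.084]
ft_force: [0.8, -1.6, 0.2]
grip_width: 0.0404
```

```bash
python3 look.py 4 wrist
```

```text
5.2833 0.04040331227997201 [-0.0775 -0.0127  0.0868] F deck [-1.71 -0.38  0.52]
rot err deg [ 0.3  -0.33  0.06]
```

View pics/wrist4.png

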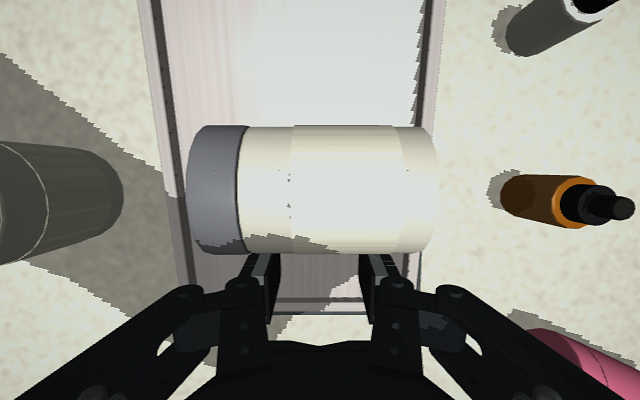

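The jar is still square at (187-438) and moves with the fingers. The clearances to the spare jar and the droppers are wide, so I continue.

Emit:
{"api": "drive_tool", "payload": {
  "steps": [0, -0.0025, 0, 0, 0, 0, 0.06, 0, -0.0025, 0, 0, 0, 0, 0.06, 0, -0.0025, 0, 0, 0, 0, 0.06, 0, -0.0025, 0, 0, 0, 0, 0.06, 0, -0.0025, 0, 0, 0, 0, 0.06, 0, -0.0025, 0, 0, 0, 0, 0.06, 0, -0.0025, 0, 0, 0, 0, 0.06, 0, -0.0025, 0, 0, 0, 0, 0.06]
}}

```text
clock: 6.0
eef_pos: [0.5516, -0.1376, 0.1054]
tool_rot: [0.988, 0.13, -0.008, -0.084]
ft_force: [0.8, -1.7, 0.9]
grip_width: 0.0401
```

Emit:
{"api": "drive_tool", "payload": {
  "steps": [0, -0.0025, 0, 0, 0, 0, 0.06, 0, -0.0025, 0, 0, 0, 0, 0.06, 0, -0.0025, 0, 0, 0, 0, 0.06, 0, -0.0025, 0, 0, 0, 0, 0.06, 0, -0.0025, 0, 0, 0, 0, 0.06, 0, -0.0025, 0, 0, 0, 0, 0.06, 0, -0.0025, 0, 0, 0, 0, 0.06, 0, -0.0025, 0, 0, 0, 0, 0.06]
}}

```text
clock: 6.67
eef_pos: [0.5465, -0.1186, 0.1088]
tool_rot: [0.988, 0.13, -0.008, -0.084]
ft_force: [-0.0, -1.9, 0.3]
grip_width: 0.0401
```

Emit:
{"api": "drive_tool", "payload": {
  "steps": [0, -0.0025, 0, 0, 0, 0, 0.06, 0, -0.0025, 0, 0, 0, 0, 0.06, 0, -0.0025, 0, 0, 0, 0, 0.06, 0, -0.0025, 0, 0, 0, 0, 0.06, 0, -0.0025, 0, 0, 0, 0, 0.06, 0, -0.0025, 0, 0, 0, 0, 0.06, 0, -0.0025, 0, 0, 0, 0, 0.06, 0, -0.0025, 0, 0, 0, 0, 0.06]
}}

```text
clock: 7.33
eef_pos: [0.5413, -0.0995, 0.1121]
tool_rot: [0.988, 0.13, -0.008, -0.084]
ft_force: [0.5, -1.8, 1.2]
grip_width: 0.0401
```

Emit:
{"api": "drive_tool", "payload": {
  "steps": [0, -0.0025, 0, 0, 0, 0, 0.06, 0, -0.0025, 0, 0, 0, 0, 0.06, 0, -0.0025, 0, 0, 0, 0, 0.06, 0, -0.0025, 0, 0, 0, 0, 0.06, 0, -0.0025, 0, 0, 0, 0, 0.06, 0, -0.0025, 0, 0, 0, 0, 0.06, 0, -0.0025, 0, 0, 0, 0, 0.06]
}}

```text
clock: 7.92
eef_pos: [0.5369, -0.0828, 0.1151]
tool_rot: [0.988, 0.13, -0.008, -0.084]
ft_force: [-0.0, -1.4, 1.4]
grip_width: 0.0398
```

```bash
cat > jar.py <<'E'
import sys
from h import *
w=V(f'wrist{sys.argv[1]}.npz')
ys,xs=np.mgrid[0:275,150:470]; P=w.pts(np.c_[xs.ravel(),ys.ravel()]); Q=(P-O)@D
xs=xs.ravel()
j=(Q[:,2]>.03)&(Q[:,2]<.062)&(abs(Q[:,1])<.065)
# jar and plate: jar axis from ridge (top line z>.0545)
def show(m,n):
    q=Q[m]; 
    if len(q)>20: print(n,len(q),'x',np.percentile(q[:,0],[1,50,99]).round(4),'y',np.percentile(q[:,1],[1,99]).round(4),'z99',np.percentile(q[:,2],99).round(4))
show(j,'jar+plate')
r=j; q=Q[r]
for y0 in (-.045,-.03,-.015,0,.015,.025):
    k=q[abs(q[:,1]-y0)<.004]; 
    # circle fit on jar: points within arc
    A=np.c_[2*k[:,0],2*k[:,2],np.ones(len(k))]; s=np.linalg.lstsq(A,(k[:,[0,2]]**2).sum(1),rcond=None)[0]
    print(y0,len(k),'circle c',s[:2].round(4),'r',np.sqrt(s[2]+s[0]**2+s[1]**2).round(4),'xmin/max',k[:,0].min().round(4),k[:,0].max().round(4))
E
python3 look.py 5 wrist; python3 jar.py 5
```

```text
7.9167 0.03984370704636968 [-0.     -0.0126  0.0864] F deck [-1.08  0.4   1.65]
rot err deg [ 0.3  -0.33  0.06]
jar+plate 49040 x [0.008  0.0557 0.1049] y [-0.0556  0.0374] z99 0.0569
-0.045 4229 circle c [0.0599 0.0235] r 0.0386 xmin/max 0.0063 0.1053
-0.03 4607 circle c [0.0646 0.0363] r 0.0308 xmin/max 0.0116 0.1052
-0.015 4157 circle c [0.0641 0.0399] r 0.0287 xmin/max 0.0141 0.1051
0 4061 circle c [0.0643 0.0405] r 0.0284 xmin/max 0.0148 0.1052
0.015 4415 circle c [0.0593 0.024 ] r 0.038 xmin/max 0.0064 0.1053
0.025 4713 circle c [0.0647 0.0358] r 0.031 xmin/max 0.0153 0.1052
```

View pics/wrist5.png

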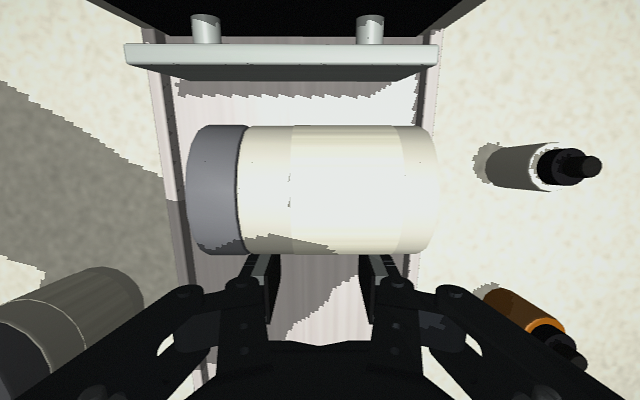

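```bash
cat > jar2.py <<'E'
import sys
from h import *
w=V(f'wrist{sys.argv[1]}.npz')
ys,xs=np.mgrid[0:275,120:470]; P=w.pts(np.c_[xs.ravel(),ys.ravel()]); Q=(P-O)@D; ys=ys.ravel()
out=[]
for y0 in (-.045,-.03,-.015,0,.015,.025):
    k=Q[(abs(Q[:,1]-y0)<.004)&(ys>100)&(ys<250)&(Q[:,2]>.042)&(Q[:,2]<.062)]
    # fixed r=.028: linear: -> lsq nonlinear
    from scipy.optimize import least_squares
    s=least_squares(lambda c:np.hypot(k[:,0]-c[0],k[:,1+1]-c[1])-.028,[np.median(k[:,0]),.028],loss='soft_l1',f_scale=.001).x; out.append((y0,s[0])); print(y0,len(k),s.round(4))
o=np.array(out); f=np.polyfit(o[:,0],o[:,1],1); print('axis yaw deg',np.degrees(np.arctan(f[0])).round(2),'x at y=-.012',np.polyval(f,-.012).round(4))
p=Q[(Q[:,2]>.030)&(Q[:,2]<.0575)&(abs(Q[:,1])<.046)&(ys<110)&(Q[:,0]<.1)&(Q[:,0]>.07)]
k=p[(p[:,2]>.0545)]
print('plate top edge x',len(k),np.percentile(k[:,0],[1,5,25,50,75,95]).round(4))
for s in (-1,1):
    kk=k[(s*k[:,1]>.02)]; print('  side',s,np.percentile(kk[:,0],[5,50]).round(4))
E
python3 jar2.py 5
```

```text
-0.045 2419 [0.0391 0.0273]
-0.03 2506 [0.0391 0.0276]
-0.015 2534 [0.0391 0.0276]
0 2447 [0.039  0.0271]
0.015 2530 [0.039  0.0271]
0.025 2517 [0.0391 0.0276]
axis yaw deg -0.02 x at y=-.012 0.0391
plate top edge x 6253 [0.0855 0.0858 0.087  0.0884 0.0899 0.0911]
  side -1 [0.0858 0.0885]
  side 1 [0.0858 0.0884]
```

Emit:
{"api": "drive_tool", "payload": {
  "steps": [0, -0.0025, 0, 0, 0, 0, 0.06, 0, -0.0025, 0, 0, 0, 0, 0.06, 0, -0.0025, 0, 0, 0, 0, 0.06, 0, -0.0025, 0, 0, 0, 0, 0.06, 0, -0.0025, 0, 0, 0, 0, 0.06, 0, -0.0025, 0, 0, 0, 0, 0.06]
}}

```text
clock: 8.47
eef_pos: [0.533, -0.0686, 0.1176]
tool_rot: [0.988, 0.13, -0.008, -0.084]
ft_force: [0.2, -1.6, 1.0]
grip_width: 0.04
```

Emit:
{"api": "drive_tool", "payload": {
  "steps": [0, -0.0015, 0, 0, 0, 0, 0.06, 0, -0.0015, 0, 0, 0, 0, 0.06, 0, -0.0015, 0, 0, 0, 0, 0.06, 0, -0.0015, 0, 0, 0, 0, 0.06]
}}

```text
clock: 8.8
eef_pos: [0.5317, -0.0635, 0.1186]
tool_rot: [0.988, 0.13, -0.008, -0.083]
ft_force: [1.1, -4.0, 0.1]
grip_width: 0.0402
```

```bash
python3 look.py 6 wrist; python3 jar2.py 6
```

```text
8.8 0.04020553526756173 [ 0.0203 -0.0126  0.0864] F deck [-4.11 -0.04  0.78]
rot err deg [ 0.38 -0.33  0.04]
-0.045 2931 [0.0603 0.0274]
-0.03 3001 [0.0602 0.0277]
-0.015 3015 [0.0602 0.0277]
0 2963 [0.0602 0.0272]
0.015 3028 [0.0603 0.0272]
0.025 2988 [0.0602 0.0277]
axis yaw deg -0.01 x at y=-.012 0.0602
plate top edge x 515 [0.0929 0.0929 0.0929 0.093  0.0932 0.0933]
  side -1 [0.0929 0.093 ]
  side 1 [0.0929 0.0929]
```

View pics/wrist6.png

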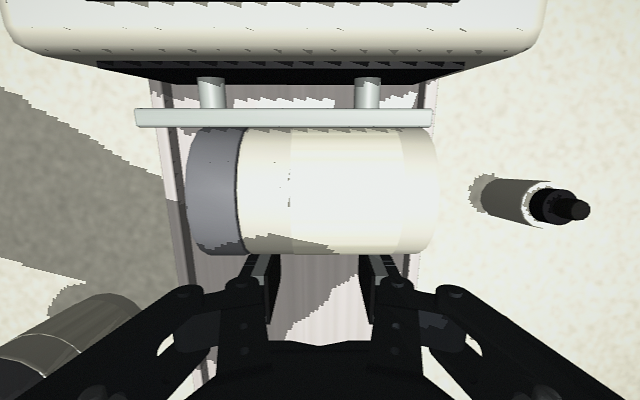

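Emit:
{"api": "drive_tool", "payload": {
  "steps": [0, -0.001, 0, 0, 0, 0, 0.06, 0, -0.001, 0, 0, 0, 0, 0.06, 0, -0.001, 0, 0, 0, 0, 0.06, 0, -0.001, 0, 0, 0, 0, 0.06, 0, 0, 0, 0, 0, 0, 0.06]
}}

```text
clock: 9.27
eef_pos: [0.5306, -0.0595, 0.1193]
tool_rot: [0.988, 0.13, -0.008, -0.084]
ft_force: [1.0, -6.0, -0.2]
grip_width: 0.0403
```

Emit:
{"api": "drive_tool", "payload": {
  "steps": [0, -0.001, 0, 0, 0, 0, 0.06, 0, 0, 0, 0, 0, 0, 0.06]
}}

```text
clock: 9.43
eef_pos: [0.5304, -0.0587, 0.1195]
tool_rot: [0.988, 0.13, -0.008, -0.084]
ft_force: [1.1, -4.9, -0.1]
grip_width: 0.0402
```

Emit:
{"api": "drive_tool", "payload": {
  "steps": [0, -0.001, 0, 0, 0, 0, 0.06, 0, 0, 0, 0, 0, 0, 0.06]
}}

```text
clock: 9.6
eef_pos: [0.5301, -0.0578, 0.1196]
tool_rot: [0.988, 0.13, -0.008, -0.084]
ft_force: [1.8, -4.9, -0.3]
grip_width: 0.0402
```

```bash
python3 look.py 7 wrist; python3 jar2.py 7
```

```text
9.6 0.04023139876578792 [ 0.0263 -0.0126  0.0863] F deck [-5.21 -0.49  0.6 ]
rot err deg [ 0.36 -0.33  0.05]
-0.045 2879 [0.0662 0.0274]
-0.03 2986 [0.0662 0.0277]
-0.015 3014 [0.0662 0.0277]
0 2950 [0.0662 0.0272]
0.015 3027 [0.0663 0.0272]
0.025 2995 [0.0662 0.0277]
axis yaw deg 0.07 x at y=-.012 0.0662
plate top edge x 451 [0.0989 0.0989 0.0989 0.099  0.0992 0.0993]
  side -1 [0.0989 0.099 ]
  side 1 [0.0989 0.0989]
```

Emit:
{"api": "drive_tool", "payload": {
  "steps": [0, -0.001, 0, 0, 0, 0, 0.06, 0, 0, 0, 0, 0, 0, 0.06]
}}

```text
clock: 9.82
eef_pos: [0.53, -0.0573, 0.1197]
tool_rot: [0.988, 0.13, -0.008, -0.083]
ft_force: [1.2, -6.3, -0.5]
grip_width: 0.0399
```

Emit:
{"api": "drive_tool", "payload": {
  "steps": [0, -0.001, 0, 0, 0, 0, 0.06, 0, 0, 0, 0, 0, 0, 0.06]
}}

```text
clock: 9.98
eef_pos: [0.53, -0.0571, 0.1198]
tool_rot: [0.988, 0.13, -0.008, -0.082]
ft_force: [1.7, -10.3, -1.9]
grip_width: 0.0401
```

```bash
python3 look.py 8 wrist; python3 jar2.py 8
```

```text
9.9833 0.040126051479277114 [ 0.027  -0.0126  0.0864] F deck [-10.55   1.01  -0.09]
rot err deg [ 0.55 -0.33  0.01]
-0.045 2899 [0.0666 0.0274]
-0.03 2978 [0.0667 0.0277]
-0.015 2984 [0.0666 0.0277]
0 2926 [0.0666 0.0272]
0.015 2987 [0.0666 0.0272]
0.025 2997 [0.0666 0.0277]
axis yaw deg 0.01 x at y=-.012 0.0666
plate top edge x 256 [0.0995 0.0995 0.0995 0.0995 0.0995 0.0996]
  side -1 [0.0995 0.0996]
  side 1 [0.0995 0.0995]
```

The force jumped from 5 N to 10 N while the tool moved only about 0.2 mm, so the plate is at its hard end. I'll add a little more push and hold.

Emit:
{"api": "drive_tool", "payload": {
  "steps": [0, -0.0006, 0, 0, 0, 0, 0.06, 0, 0, 0, 0, 0, 0, 0.06, 0, 0, 0, 0, 0, 0, 0.06, 0, 0, 0, 0, 0, 0, 0.06, 0, 0, 0, 0, 0, 0, 0.06, 0, 0, 0, 0, 0, 0, 0.06, 0, 0, 0, 0, 0, 0, 0.06, 0, 0, 0, 0, 0, 0, 0.06]
}}

```text
clock: 10.7
eef_pos: [0.53, -0.057, 0.1198]
tool_rot: [0.988, 0.13, -0.008, -0.082]
ft_force: [3.0, -9.7, -2.9]
grip_width: 0.0403
```

```bash
python3 look.py 9 wrist side top; python3 jar2.py 9
```

```text
10.7 0.04028574446653157 [ 0.0271 -0.0126  0.0864] F deck [-10.52  -0.36  -1.11]
rot err deg [ 0.6  -0.33 -0.01]
-0.045 2880 [0.0667 0.0274]
-0.03 2978 [0.0666 0.0277]
-0.015 2981 [0.0667 0.0277]
0 2913 [0.0665 0.0272]
0.015 2979 [0.0667 0.0272]
0.025 2992 [0.0666 0.0277]
axis yaw deg -0.05 x at y=-.012 0.0666
plate top edge x 235 [0.0996 0.0996 0.0996 0.0996 0.0996 0.0996]
  side -1 [0.0996 0.0996]
  side 1 [0.0996 0.0996]
```

View pics/wrist9.png

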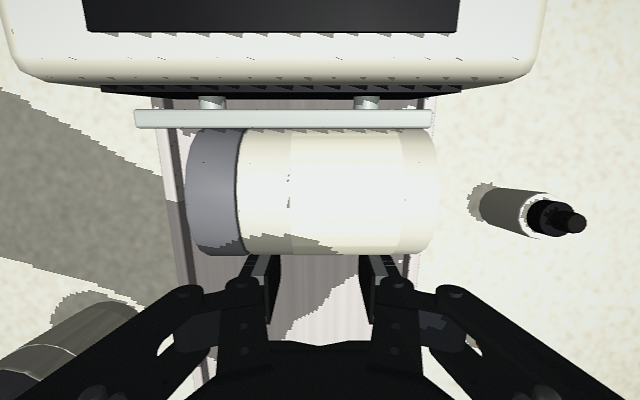

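View pics/side9.png

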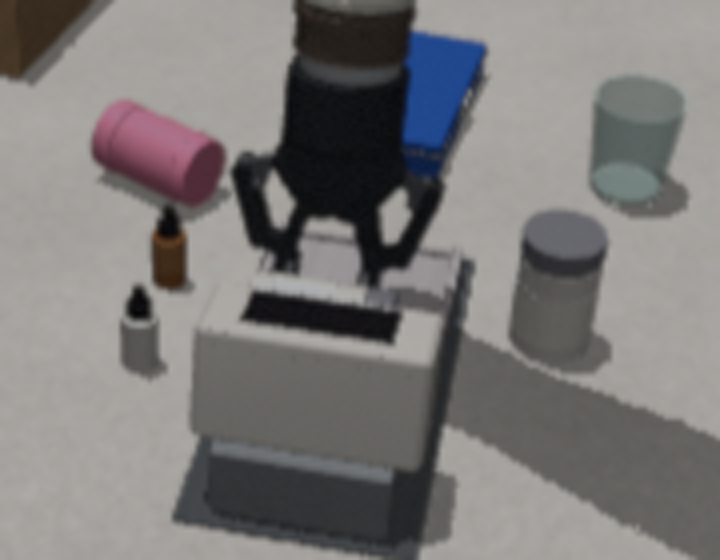

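The jar presses the plate squarely with a steady 10.5 N, and the pose has been unchanged for 0.7 s. The other items are where they were.

```bash
python3 -c "
from workcell import job_done
print(job_done())"
```

```text
the job is handed in; nothing more can be done
None
```

The jar is at the top of the ramp, holding the stop plate fully in, and I handed the job in at about 11 s with the arm still pushing. Two part-open fingertips (40 mm apart, tilted to match the deck) pushed it up at 20 to 30 mm/s, slower at the plate. It was not lifted, and the looks along the way showed no roll-back.

**Last checks**
- **Plate fully in:** at the end, 1.6 mm of commanded push moved the tool only about 0.3 mm. The force rose from about 5–6 N to 10.5 N and then stayed there.
- **Squareness:** the jar's axis is within 0.1° of straight across the ramp. It sits about 12 mm off the middle line, roughly where it started.
- **Other items:** in the final pictures, the spare jar, the two dropper bottles beside the ramp, the beaker and the slide box look undisturbed. I did not re-check the tube rack or the third dropper bottle, but the arm never went near them.

**Disagreement:** I measured the jar centre at deck x = 0.0666 m, against the stated 0.065 m. That is within my error in locating the ramp (about 2 mm).

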